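# Load two bottle pucks for filling

## Task

Make up two bottles for the tablet filler: stand the tall narrow-necked bottle in the blue puck and the squat wide-mouthed one in the green puck, each right down in its recess. Once a bottle stands in its puck, and not before, drop its desiccant canister in, the slim red-topped one into the tall bottle and the large blue-topped one into the squat bottle; when the tall bottle has its canister, set the aluminium funnel squarely on its neck, fully home. Do not knock a bottle over, leave the carton, the tape roll and the amber bottle where they are, and let go of everything.

Things in the scene. Friction and masses are not known exactly. Their poses are not given: they have to be found in the camera images.
- tall_bottle_mid (a point): Tall white bottle, empty, open at the top, about 35 g, upright on the bench. 112 mm high; round body 56 mm across with chamfered foot; shoulder from 76 to 90 mm up; round neck 38 mm across from 90 mm up to the rim at 112 mm, lip slightly tapered, bore 32 mm; floor 3 mm thick. The point is on its axis half-way up (56 mm above its underside), z up along the axis. Best held by the neck.
- squat_bottle_mid (a point): Squat white wide-mouthed bottle, empty, open at the top, about 35 g, upright on the bench. 92 mm high; round body 68 mm across with chamfered foot; shoulder from 56 to 70 mm up; round neck 53 mm across from 70 mm up to the rim at 92 mm, bore 47 mm; floor 3 mm thick. The point is on its axis half-way up (46 mm above its underside), z up along the axis. Best held by the neck.
- slim_canister_mid (a point): Slim desiccant canister: solid white cylinder with a red top, 22 mm across, 32 mm high, 12 g, upright on the bench. The point is at its centre (16 mm above its underside), z up along its axis. It fits loosely through the tall bottle's neck and may come to rest standing, leaning or lying inside.
- large_canister_mid (a point): Large desiccant canister: solid white cylinder with a blue top, 34 mm across, 42 mm high, 12 g, upright on the bench. The point is at its centre (21 mm above its underside), z up along its axis. It fits loosely through the squat bottle's neck, not the tall one's, and may come to rest standing, leaning or lying inside.
- funnel_mid (a point): Aluminium funnel: plain cylinder outside, 56 mm across, 50 mm high, 90 g, upright on the bench, cone open to the top, 18 mm throat (no canister passes). In its underside a round recess 44 mm across, 14 mm deep, drops over the tall bottle's neck until the rim meets its end: the underside is then 14 mm below the rim. The point is at its centre (25 mm above its underside), z up along its axis.
- blue_puck: Round blue plastic bottle puck for the tall bottle, fixed to the bench: 86 mm in diameter, 26 mm high, with a round recess open to the top, 62 mm in diameter and 16 mm deep (its floor is 10 mm above the bench), the mouth chamfered to 70 mm. Origin at the centre of its underside, on the bench; z up.
- green_puck: Round green plastic bottle puck for the squat bottle, fixed to the bench: 98 mm in diameter, 26 mm high, with a round recess open to the top, 74 mm in diameter and 16 mm deep (its floor is 10 mm above the bench), the mouth chamfered to 82 mm. Origin at the centre of its underside, on the bench; z up.
- carton_mid (a point): Bystander: white folding carton with a blue band, 65 x 120 x 65 mm high, lying on the bench. The point is at its centre; its long side is y.
- tape_roll_mid (a point): Bystander: roll of brown packing tape lying flat, 100 mm outside and 77 mm inside diameter, 48 mm high. The point is at its centre, 24 mm above the bench.
- amber_bottle_mid (a point): Bystander: small closed amber bottle with a black cap, 46 mm in diameter, 85 mm high, standing on the bench. The point is on its axis 42.5 mm above the bench.

How it is judged:
By the outcome, as a careful person would: the job done as asked, in the order asked, and still so for the second after the job is handed in, with the robot touching nothing.
It also fails if it takes over 120 s, if anything falls off the work surface, if the arm or the gripper's body presses on something with over 40 N, if the wrist force passes 120 N, or if a joint passes its speed limit or range.

## Robot

A 6-joint arm with a two-finger parallel gripper is mounted at the origin on the work surface. World frame = base frame: x ahead of the robot, y to its left, z up, the work surface at z = 0. Lengths are in m, angles in degrees, forces in N, time in s.
With the tool pointing down it reaches from about 0.3 to 0.75 m from the base axis. Payload 8.5 kg.
Tool frame: the origin (TCP) lies at the centre of the arm's flange, where the gripper is bolted on; the fingertips stand 173 mm ahead of it and the grasp point (between the pads) lies env.pinch_z ahead of it (env.pinch_z is the distance from the TCP to the grasp point, in m); z points along the fingers, y is the line along which they close (so a half turn about z gives the same grasp; the last joint's range is limited). The gripper opens to 85 mm and grips with 20 to 120 N. Pads are 22 mm wide; open, the fingers measure 114 mm over their backs; the gripper's body (76 mm by 85 mm) begins 54 mm behind the grasp point. The pads swing forward as they close: fully open they stand 13 mm farther back than shut.
Start: joints at [62.894, 21.807, 74.336, -0, 83.858, -12.336], TCP at [0.14, 0.532, 0.405] pointing down, gripper open.
Joint ranges: [-178.18, 178.18], [-50.72, 133.34], [12.68, 142.11], [-81.47, 261.47], [9.98, 163.14], [-165.26, 165.26]. Speed limits (degrees/s): [136.94, 136.94, 180, 180, 180, 180].

## Interface

Orientations are given as a 3x3 rotation matrix whose columns are the frame's x, y, z axes.
In Python, from rig import env, get_image, job, spotter gives the robot as it stands. The module is installed in compiled form; this text tells all that it offers.
- The arm moves only by the shell command python3 -m creep 'ROWS' [FORCE]. ROWS is text: rows parted by semicolons, each of 7 numbers parted by spaces: the turn, a rotation vector about the tool's x, y, z in units of 8 degrees (1.0 is 8 degrees), then the shift along the tool's x, y, z in units of 30 mm (1.0 is 30 mm), then the finger opening in mm, from 0 to 85.4. A call has 1 to 12 rows; each row is the pose to reach, as a shift and turn from the pose commanded when the call began, along the tool's axes at that moment; what a row does not reach only later rows make up. A row lasts 1/10 s, in which the tool goes at most 50 mm and 8.59 degrees, less where a joint would pass 70% of its speed; a pose out of reach is approached as far as the arm can. A call with a gripper value outside its range is refused whole. The fingers move at their own pace and stop on an object; FORCE is the grip in N (left out, the last holds). Time passes only in rows, so rows that repeat a pose let the fingers close. It gives the time, the measured TCP pose, the force, the opening and the grip force at its end, in the units of the state.
- env.observe(): the state, without advancing time (a new reading comes with each control period).
- get_image(name): name is "side" or "top"; returns a dict with "image" (400x640x3 uint8, blue, green, red), "depth" (400x640 float32, m along the optical axis (not along the pixel's ray), 0 where there is no reading), "intrinsics" (3x3 intrinsics, pixels), "D" ([k1, k2, p1, p2, k3] as OpenCV has them; the pictures are not rectified), "view" (4x4, takes a point from world to camera coordinates). Camera axes: x right, y up, looking along -z (the intrinsics and any distortion apply to the point x, -y, -z); pixel columns grow to the right and rows downward; lengths in m; the calibration is good to about 2 mm. A picture is of the moment at which its call begins.
- job.close_job(): hands the job in; it is judged then, once.
Trained networks look in a picture, given as the dict that the camera call returned (one of the last four; its "shot" number tells which), for a name from the list of things; names that differ only in an ending like _2 or _b are one class to them, and where a whole thing is asked for, a point or a joint stands for the part that bears it (a point fixed in the world has none). Each returns a list of dicts, best first, with "p" (0 to 1); they miss things now and then, are a little off and sometimes report something else, mostly with a low value. They report only what shows in the picture. A call takes as long as a camera call.
- spotter.boxes_of(label, picture): "xy" ([column, row] in pixels, amid what is visible of it).
The state is a dict: "time_s": time; "q": joint angles; "qvel": joint speeds; "joint_efforts": joint torques, N m; "position": TCP position; "tool_rot": TCP orientation; "ft_force": force on the tool from outside, world axes, zero at the start; "wrist_torque": the same for the moment, N m; "grip_width": finger opening in m; "gripper_force": force on a finger pad.
Only numpy, scipy, OpenCV 4.12 (cv2) and the standard library are available. Lean on these libraries where they do the work, as an engineer would, in place of code of your own. Each camera call takes 0.05 s, during which the arm holds its last target. There are 200 camera calls.

## Working session

There is one attempt and no reset: what is moved stays moved. The work goes in short steps, Python scripts to look and compute and a shell command to move; the robot and the scene stay as the last step left them, time stands still between calls to the robot, and variables do not carry over. Pictures are saved under pics/ and viewed, at most 14 in all, crops included, and the job is handed in when it is done.

```bash
mkdir -p pics
cat > h.py <<'E'
import numpy as np, cv2
from rig import env, get_image, job, spotter
N=["tall_bottle_mid","squat_bottle_mid","slim_canister_mid","large_canister_mid","funnel_mid","blue_puck","green_puck","carton_mid","tape_roll_mid","amber_bottle_mid"]
def cloud(d):
    h,w=d["depth"].shape
    u,v=np.meshgrid(np.arange(w),np.arange(h))
    p=cv2.undistortPoints(np.stack([u,v],-1).reshape(-1,1,2).astype(np.float64),np.array(d["intrinsics"]),np.array(d["D"])).reshape(h,w,2)
    z=d["depth"].astype(float)
    c=np.stack([p[...,0]*z,-p[...,1]*z,-z,np.ones_like(z)],-1)
    P=(c@np.linalg.inv(np.array(d["view"])).T)[...,:3]
    P[z<=0]=np.nan
    return P
def st():
    s=env.observe(); return s
E
python3 - <<'E'
from h import *
s=st(); print({k:np.round(v,3).tolist() for k,v in s.items()}, env.pinch_z)
for n in("side","top"):
    d=get_image(n); cv2.imwrite(f"pics/{n}0.png",d["image"]); P=cloud(d)
    np.save(n+"P.npy",P); np.save(n+"I.npy",d["image"])
    print(n,np.round(np.linalg.inv(d["view"])[:3,3],3))
    for l in N:
        for b in spotter.boxes_of(l,d)[:2]:
            c,r=np.round(b["xy"]).astype(int); print(l,round(b["p"],2),c,r,np.round(P[min(r,399),min(c,639)],3))
E
```

```text
{'time_s': 0.0, 'q': [62.893, 21.84, 74.384, 0.001, 83.858, -12.338], 'qvel': [-0.004, 0.131, -0.041, 0.032, -0.076, -0.064], 'joint_efforts': [0.0, -44.847, -23.128, -0.0, 0.005, 0.0], 'position': [0.14, 0.532, 0.404], 'tool_rot': [[-0.967, 0.255, -0.001], [0.255, 0.967, -0.001], [0.0, -0.001, -1.0]], 'ft_force': [0.589, 0.279, -0.734], 'wrist_torque': [0.001, 0.005, -0.05], 'gripper_force': 0.0, 'grip_width': 0.085} 0.1547
side [-0.042 -1.312  1.075]
tall_bottle_mid 0.74 319 269 [ 0.417 -0.332  0.061]
squat_bottle_mid 0.66 252 168 [0.405 0.27  0.064]
slim_canister_mid 0.52 333 204 [ 0.632  0.024 -0.001]
large_canister_mid 0.6 366 244 [ 0.615 -0.258  0.035]
large_canister_mid 0.39 399 216 [ 0.787 -0.176  0.04 ]
funnel_mid 0.79 311 176 [0.608 0.173 0.037]
blue_puck 0.73 317 231 [ 0.511 -0.106  0.006]
green_puck 0.89 277 197 [0.453 0.129 0.008]
carton_mid 0.45 334 205 [ 0.62  -0.009  0.02 ]
tape_roll_mid 0.97 320 318 [ 0.368 -0.455  0.   ]
amber_bottle_mid 0.5 399 215 [ 0.789 -0.171  0.041]
top [ 0.409 -0.009  1.922]
tall_bottle_mid 0.72 282 220 [0.466 0.151 0.006]
tall_bottle_mid 0.66 406 237 [ 0.413 -0.29   0.122]
large_canister_mid 0.5 387 187 [ 0.595 -0.233  0.029]
funnel_mid 0.57 269 176 [0.627 0.202 0.028]
blue_puck 0.59 346 213 [ 0.496 -0.084  0.026]
green_puck 0.57 284 221 [0.463 0.143 0.016]
green_puck 0.25 188 249 [0.353 0.481 0.064]
carton_mid 0.84 186 246 [0.364 0.489 0.062]
tape_roll_mid 0.57 457 252 [ 0.362 -0.497  0.005]
amber_bottle_mid 0.59 366 135 [ 0.781 -0.15   0.061]
```

View pics/side0.png

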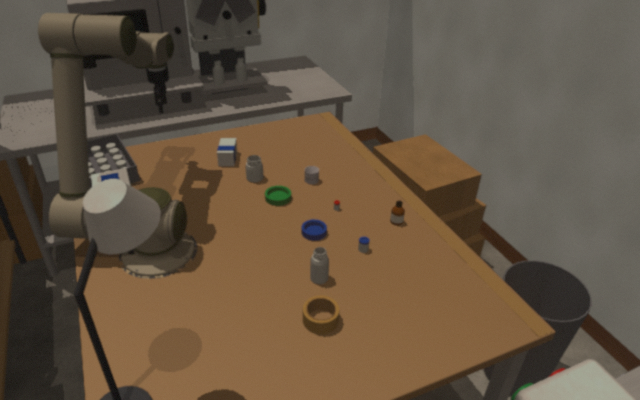

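View pics/top0.png

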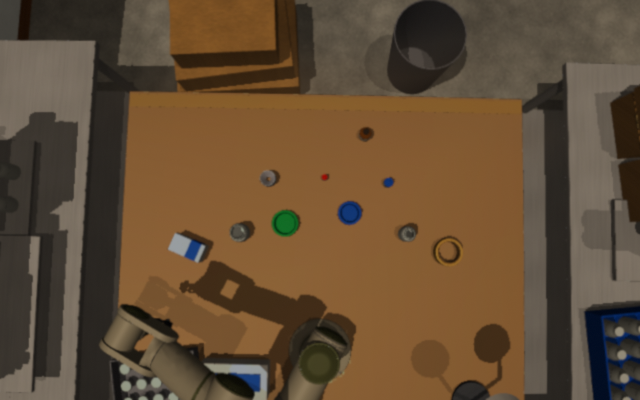

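```bash
cat >> h.py <<'E'
from scipy.optimize import least_squares
def ray(d,uv,z):
    "pixel -> world at height z"
    p=cv2.undistortPoints(np.array(uv,float).reshape(-1,1,2),np.array(d["intrinsics"]),np.array(d["D"])).reshape(-1,2)
    T=np.linalg.inv(np.array(d["view"])); dr=np.c_[p[:,0],-p[:,1],-np.ones(len(p))]@T[:3,:3].T
    return T[:3,3]+dr*((z-T[2,3])/dr[:,2])[:,None]
def blob(P,xy,zlo,zhi,r):
    m=(np.hypot(P[...,0]-xy[0],P[...,1]-xy[1])<r)&(P[...,2]>zlo)&(P[...,2]<zhi)
    return P[m]
E
cat > m.py <<'E'
from h import *
S={"tall":((.415,-.31),.112,.028),"squat":((.415,.29),.092,.034),"slim":((.63,0),.032,.011),"large":((.605,-.235),.042,.017),"funnel":((.61,.19),.05,.028),"blue":((.495,-.09),.026,.043),"green":((.46,.137),.026,.049),"amber":((.78,-.16),.085,.023)}
for n in("top","side"):
    P=np.load(n+"P.npy")
    for k,(xy,h,r) in S.items():
        q=blob(P,xy,.012,h+.02,.075)
        t=blob(P,xy,h-.012,h+.012,.075)
        f=lambda A:np.round((A[:,:2].min(0)+A[:,:2].max(0))/2,4).tolist()+np.round(np.ptp(A[:,:2],axis=0),3).tolist() if len(A) else None
        print(n,k,len(q),f(q),"top",len(t),f(t),np.round(t[:,:2].mean(0),4) if len(t) else '',np.round(np.percentile(q[:,2],[5,50,98]),3) if len(q) else '')
E
python3 m.py
python3 - <<'E'
import cv2
a=cv2.imread('pics/top0.png')[110:290,150:480]; cv2.imwrite('pics/c1.png',cv2.resize(a,None,fx=2.4,fy=2.4,interpolation=cv2.INTER_CUBIC))
E
```

```text
top tall 202 [0.4354, -0.3085, 0.09, 0.136] top 42 [0.4241, -0.3015, 0.035, 0.036] [ 0.4251 -0.3013] [0.014 0.083 0.116]
top squat 222 [0.4266, 0.2882, 0.118, 0.101] top 61 [0.4162, 0.3042, 0.053, 0.054] [0.4167 0.3033] [0.013 0.065 0.098]
top slim 46 [0.6231, 0.0074, 0.13, 0.118] top 32 [0.6268, 0.0012, 0.022, 0.019] [0.6267 0.0007] [0.013 0.027 0.039]
top large 92 [0.6047, -0.2216, 0.126, 0.1] top 72 [0.6125, -0.2336, 0.03, 0.032] [ 0.6119 -0.2341] [0.013 0.039 0.049]
top funnel 216 [0.6116, 0.1904, 0.139, 0.138] top 103 [0.6163, 0.2068, 0.053, 0.053] [0.6166 0.2071] [0.013 0.037 0.057]
top blue 309 [0.4983, -0.0954, 0.114, 0.119] top 264 [0.4894, -0.0954, 0.097, 0.119] [ 0.4971 -0.0953] [0.013 0.023 0.035]
top green 386 [0.4649, 0.1332, 0.115, 0.136] top 324 [0.4649, 0.1475, 0.115, 0.107] [0.4542 0.1421] [0.013 0.022 0.034]
top amber 150 [0.771, -0.1597, 0.128, 0.088] top 32 [0.7894, -0.1466, 0.022, 0.019] [ 0.7903 -0.1468] [0.014 0.058 0.09 ]
side tall 568 [0.4256, -0.3153, 0.054, 0.053] top 91 [0.4268, -0.3116, 0.04, 0.041] [ 0.4262 -0.3125] [0.019 0.072 0.111]
side squat 377 [0.419, 0.2933, 0.071, 0.073] top 72 [0.4182, 0.2969, 0.052, 0.066] [0.4191 0.2931] [0.017 0.059 0.091]
side slim 41 [0.6303, -0.0084, 0.022, 0.03] top 31 [0.6303, -0.0084, 0.022, 0.03] [ 0.6289 -0.0092] [0.015 0.025 0.034]
side large 126 [0.6143, -0.2433, 0.037, 0.043] top 78 [0.6149, -0.2414, 0.036, 0.039] [ 0.6128 -0.2438] [0.014 0.035 0.044]
side funnel 203 [0.6183, 0.1997, 0.057, 0.068] top 85 [0.6183, 0.1999, 0.057, 0.067] [0.6203 0.1999] [0.016 0.036 0.051]
side blue 269 [0.4987, -0.1043, 0.086, 0.093] top 240 [0.4987, -0.1043, 0.086, 0.093] [ 0.4984 -0.1054] [0.013 0.022 0.028]
side green 252 [0.4554, 0.1324, 0.096, 0.11] top 219 [0.4554, 0.1324, 0.096, 0.11] [0.4558 0.1306] [0.013 0.021 0.029]
side amber 239 [0.7885, -0.1585, 0.044, 0.045] top 32 [0.7918, -0.1565, 0.024, 0.021] [ 0.791  -0.1573] [0.016 0.048 0.084]
```

View pics/c1.png

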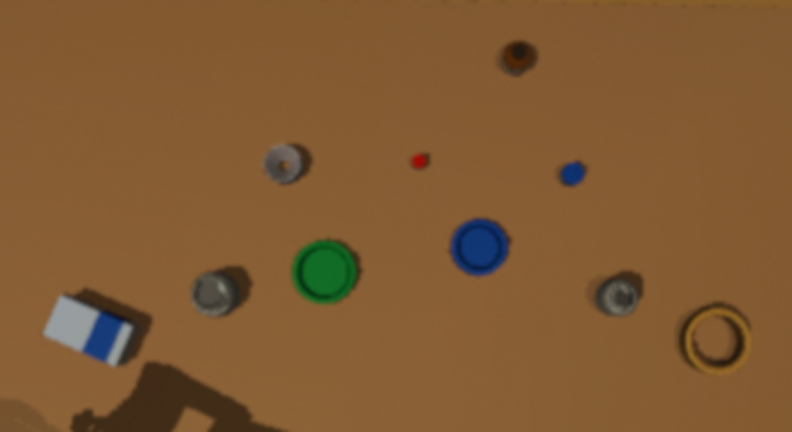

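```bash
cat >> h.py <<'E'
from scipy.spatial.transform import Rotation as Ro
def go(*targets):
    "targets: (x,y,z of TCP, yaw of tool y axis in deg) -> rows"
    s=st(); R=Ro.from_matrix(s["tool_rot"]).as_matrix(); p=np.array(s["position"])
    print("t",round(s["time_s"],2),"p",np.round(p,4),"F",np.round(s["ft_force"],1),"w",round(s["grip_width"]*1e3,1),"g",np.round(s["gripper_force"],1))
    for x,y,z,a in targets:
        yy=np.array([np.cos(np.radians(a)),np.sin(np.radians(a)),0]); zz=np.array([0,0,-1.])
        if yy@R[:,1]<0: yy=-yy
        W=np.c_[np.cross(yy,zz),yy,zz]
        print(np.round(Ro.from_matrix(R.T@W).as_rotvec(degrees=True)/8,3),np.round(R.T@(np.array([x,y,z])-p)/.03,3))
E
python3 -c "
from h import *
go((.418,.30,.40,75.2),(.418,.30,.40,90))"
```

```text
t 1.1 p [0.1402 0.5318 0.4047] F [0.4 0.1 0.1] w 85.4 g 0.0
[-0.     0.     0.004] [-10.924  -5.111   0.158]
[-0.    -0.    -1.846] [-10.924  -5.111   0.158]
```

```bash
python3 -m creep '0 0 -1.846 -10.924 -5.111 0.158 85;0 0 -1.846 -10.924 -5.111 0.158 85;0 0 -1.846 -10.924 -5.111 0.158 85;0 0 -1.846 -10.924 -5.111 0.158 85;0 0 -1.846 -10.924 -5.111 0.158 85;0 0 -1.846 -10.924 -5.111 0.158 85;0 0 -1.846 -10.924 -5.111 0.158 85;0 0 -1.846 -10.924 -5.111 0.158 85;0 0 -1.846 -10.924 -5.111 0.158 85;0 0 -1.846 -10.924 -5.111 0.158 85;0 0 -1.846 -10.924 -5.111 0.158 85;0 0 -1.846 -10.924 -5.111 0.158 85'
cat > cmp.py <<'E'
import sys
from h import *
nm=sys.argv[1]; ims=[]
p=np.array(st()["position"]); go()
for n in("side","top"):
    d=get_image(n); P=cloud(d); im=d["image"]
    V=np.array(d["view"]); 
    def proj(w):
        c=V@np.r_[w,1]; return cv2.projectPoints(np.array([[c[0],-c[1],-c[2]]]),np.zeros(3),np.zeros(3),np.array(d["intrinsics"]),np.array(d["D"]))[0].ravel()
    u=proj(p-[0,0,.173]); print(n,"tip proj",u.round(1),"tcp proj",proj(p).round(1))
    for a,b in((.03,.05),(.06,.08),(.09,.11),(.12,.14),(.14,.155),(.155,.175)):
        q=blob(P,p,p[2]-b,p[2]-a,.12)
        if len(q): print(n,a,b,len(q),np.round(q.min(0)-p,3)[:2],np.round(q.max(0)-p,3)[:2])
    c,r=np.clip(u.round().astype(int),(50,50),(590,350)); x=cv2.resize(im[r-50:r+50,c-50:c+50],(400,400),interpolation=cv2.INTER_CUBIC)
    cv2.circle(x,tuple(((u-[c-50,r-50]+.5)*4).astype(int)),3,(0,255,255),-1); cv2.imwrite
    ims.append(x)
cv2.imwrite(f"pics/{nm}.png",np.hstack(ims))
E
python3 cmp.py g1
```

```text
time_s: 2.3
position: [0.417, 0.3009, 0.4001]
tool_rot: [[-1.0, -0.002, 0.0], [-0.002, 1.0, 0.0], [-0.0, 0.0, -1.0]]
ft_force: [0.2, 0.4, -1.2]
grip_width: 0.0848
gripper_force: 0.0
t 2.3 p [0.417  0.3009 0.4001] F [ 0.2  0.4 -1.2] w 84.8 g 0.0
side tip proj [250.4 125.3] tcp proj [247.8  80.6]
side 0.03 0.05 103 [-0.04  -0.044] [ 0.036 -0.001]
side 0.06 0.08 103 [-0.022 -0.083] [0.02  0.021]
side 0.09 0.11 73 [-0.019 -0.081] [0.011 0.059]
side 0.12 0.14 50 [-0.013 -0.065] [0.009 0.05 ]
side 0.14 0.155 42 [-0.011 -0.062] [0.01  0.047]
side 0.155 0.175 18 [-0.011 -0.056] [0.013 0.054]
top tip proj [230.3 231.9] tcp proj [219.6 231.4]
top 0.03 0.05 2 [-0.009 -0.062] [ 0.006 -0.061]
top 0.06 0.08 19 [-0.015 -0.07 ] [ 0.009 -0.047]
top 0.09 0.11 16 [-0.015 -0.072] [ 0.01 -0.04]
```

View pics/g1.png

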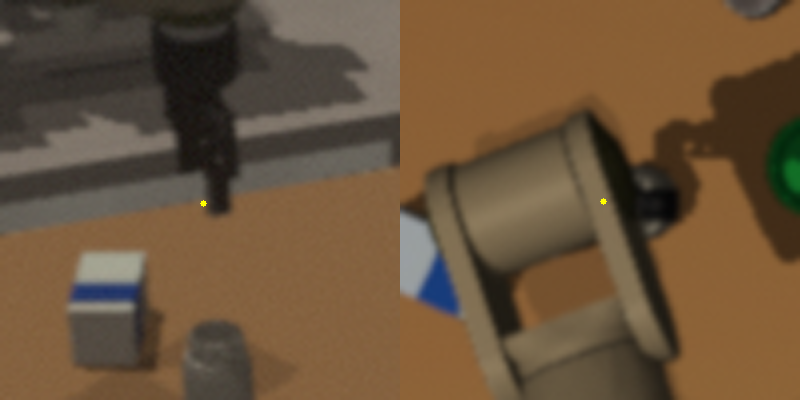

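```bash
cat > fit.py <<'E'
from h import *
def fit(P,xy,zlo,zhi,r,R=.08):
    q=blob(P,xy,zlo,zhi,R)
    f=lambda c:np.hypot(q[:,0]-c[0],q[:,1]-c[1])-r
    s=least_squares(f,xy,loss="soft_l1",f_scale=.002); return s.x.round(4),len(q),(np.median(abs(s.fun))*1e3).round(1)
if __name__=="__main__":
    P=np.load("sideP.npy")
    for k,xy,a,b,r in [("tall body",(.426,-.312),.012,.07,.028),("squat body",(.419,.295),.012,.052,.034),("slim",(.63,-.008),.006,.028,.011),("large",(.614,-.243),.006,.037,.017),("funnel",(.618,.2),.008,.045,.028),("amber",(.789,-.158),.01,.05,.023),("blue out",(.4985,-.104),.004,.02,.043),("green out",(.4555,.132),.004,.02,.049)]:
        print(k,fit(P,xy,a,b,r,r+.014))
    I=np.load("topI.npy")
    h=cv2.cvtColor(I,cv2.COLOR_BGR2HSV)
    d=get_image("top")
    for k,lo,hi,z,b in [("blue",100,130,.026,(300,180,380,240)),("green",45,85,.026,(250,190,320,255)),("red",0,6,.032,(315,165,335,190)),("large",100,130,.042,(370,165,405,200))]:
        m=cv2.inRange(h,(lo,150,40),(hi,255,255)); M=np.zeros_like(m); M[b[1]:b[3],b[0]:b[2]]=m[b[1]:b[3],b[0]:b[2]]
        v,u=np.nonzero(M); c=[(u.min()+u.max())/2,(v.min()+v.max())/2]; print("top",k,c,len(u),ray(d,[c],z).round(4)[0])
    for k,u,v,z in [("tall rim",408.5,233.5,.112),("squat",240,232,.092),("funnel",269,177.5,.05),("amber",366,132,.085)]: print("top",k,ray(d,[(u,v)],z)[0].round(4))
E
python3 fit.py
```

```text
tall body (array([ 0.4278, -0.3089]), 270, np.float64(1.3))
squat body (array([0.4192, 0.298 ]), 153, np.float64(2.0))
slim (array([ 0.6302, -0.0067]), 36, np.float64(1.5))
large (array([ 0.6148, -0.2408]), 88, np.float64(1.4))
funnel (array([0.6194, 0.1988]), 184, np.float64(3.0))
amber (array([ 0.7933, -0.1533]), 136, np.float64(2.1))
blue out (array([ 0.4926, -0.1127]), 267, np.float64(9.9))
green out (array([0.4601, 0.1188]), 275, np.float64(10.4))
top blue [np.float64(349.5), np.float64(212.5)] 382 [ 0.4986 -0.0967  0.026 ]
top green [np.float64(285.0), np.float64(222.5)] 548 [0.4569 0.1384 0.026 ]
top red [np.float64(324.5), np.float64(176.5)] 27 [ 0.6285 -0.0024  0.032 ]
top large [np.float64(388.5), np.float64(181.5)] 51 [ 0.6141 -0.2364  0.042 ]
top tall rim [ 0.4257 -0.2998  0.112 ]
top squat [0.4182 0.2914 0.092 ]
top funnel [0.6185 0.1994 0.05  ]
top amber [ 0.7867 -0.1483  0.085 ]
```

```bash
python3 -m creep '0 0 0 -0.07 -0.13 0 85;0 0 0 -0.07 -0.13 1.5 85;0 0 0 -0.07 -0.13 2.8 85;0 0 0 -0.07 -0.13 3.8 85;0 0 0 -0.07 -0.13 4.5 85;0 0 0 -0.07 -0.13 5.1 85;0 0 0 -0.07 -0.13 5.17 85;0 0 0 -0.07 -0.13 5.17 85' 20; python3 cmp.py g2
```

```text
time_s: 3.25
position: [0.4203, 0.2961, 0.2451]
tool_rot: [[-1.0, 0.0, -0.0], [0.0, 1.0, -0.0], [0.0, -0.0, -1.0]]
ft_force: [0.1, 0.6, -0.2]
grip_width: 0.0852
gripper_force: 0.0
t 3.25 p [0.4203 0.2961 0.2451] F [ 0.1  0.6 -0.2] w 85.2 g 0.0
side tip proj [253.7 162. ] tcp proj [251.4 121.3]
side 0.03 0.05 87 [-0.038 -0.049] [0.033 0.003]
side 0.06 0.08 92 [-0.021 -0.078] [0.018 0.02 ]
side 0.09 0.11 76 [-0.019 -0.082] [0.012 0.07 ]
side 0.12 0.14 42 [-0.013 -0.067] [0.011 0.051]
side 0.14 0.155 34 [-0.026 -0.064] [0.011 0.051]
side 0.155 0.175 83 [-0.031 -0.058] [0.009 0.052]
top tip proj [239.6 231.4] tcp proj [230.8 230.9]
top 0.03 0.05 2 [-0.039 -0.055] [ 0.001 -0.006]
top 0.06 0.08 23 [-0.015 -0.068] [ 0.009 -0.047]
top 0.09 0.11 9 [-0.015 -0.07 ] [ 0.009 -0.043]
```

View pics/g2.png

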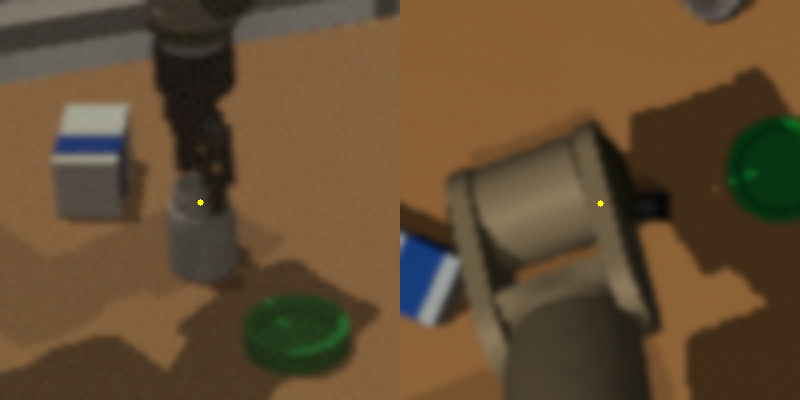

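```bash
python3 -m creep '0 0 0 0 0 0 75;0 0 0 0 0 0 70;0 0 0 0 0 0 65;0 0 0 0 0 0 60;0 0 0 0 0 0 57;0 0 0 0 0 0 54;0 0 0 0 0 0 51;0 0 0 0 0 0 48;0 0 0 0 0 0 45;0 0 0 0 0 0 45' 25
python3 -c "
from h import *
go((.456,.134,.45,90))
d=get_image('side');P=cloud(d)
from fit import fit
print(fit(P,(.42,.297),.012,.05,.034,.05))
"
```

```text
time_s: 4.35
position: [0.4202, 0.2962, 0.2453]
tool_rot: [[-1.0, -0.0, 0.001], [-0.0, 1.0, 0.0], [-0.001, 0.0, -1.0]]
ft_force: [-0.4, 0.3, 5.1]
grip_width: 0.0523
gripper_force: 25.7
t 4.35 p [0.4202 0.2962 0.2453] F [-0.4  0.3  5.1] w 52.3 g 25.7
[0.004 0.007 0.   ] [-1.199 -5.403 -6.826]
(array([0.4198, 0.296 ]), 139, np.float64(2.5))
```

```bash
python3 -m creep '0 0 0 0 0 -0.5 45;0 0 0 0 0 -1.5 45;0 0 0 0 0 -3 45;0 0 0 0 0 -3.3 45;0 0 0 0 0 -3.3 45'
cat > puck.py <<'E'
from h import *
A=np.linspace(0,2*np.pi,72,endpoint=False)
def proj(d,W):
    c=(np.array(d["view"])@np.c_[W,np.ones(len(W))].T).T
    return cv2.projectPoints(np.c_[c[:,0],-c[:,1],-c[:,2]],np.zeros(3),np.zeros(3),np.array(d["intrinsics"]),np.array(d["D"]))[0].reshape(-1,2)
def ext(u): # support in 8 directions
    t=np.arange(0,2*np.pi,np.pi/8); return np.c_[np.cos(t),np.sin(t)],t
def sil(d,M,r,h,x0,z0=0):
    v,u=np.nonzero(M); D,_=ext(0); px=np.c_[u,v].astype(float)
    m=(px@D.T).max(0)+.5*np.abs(D).sum(1)*.7
    def f(c):
        W=np.vstack([np.c_[c[0]+r*np.cos(A),c[1]+r*np.sin(A),0*A+z] for z in(z0,z0+h)])
        return (proj(d,W)@D.T).max(0)-m+c[2]
    s=least_squares(f,list(x0)+[0]); return s.x.round(4),np.abs(s.fun).mean().round(2)
def mask(I,lo,hi,d,xy,R=16,smin=120,vmin=25):
    h=cv2.cvtColor(I,cv2.COLOR_BGR2HSV); m=cv2.inRange(h,(lo,smin,vmin),(hi,255,255))
    u=proj(d,np.array([[*xy,.015]]))[0].astype(int); M=np.zeros_like(m); s=np.s_[u[1]-R:u[1]+R,u[0]-2*R:u[0]+2*R]; M[s]=m[s]
    n,l,st,_=cv2.connectedComponentsWithStats(M); k=1+st[1:,4].argmax(); return (l==k)
if __name__=="__main__":
    for n in("side","top"):
        d=get_image(n)
        I=np.load(n+"I.npy")
        for k,lo,hi,r,xy in(("blue",95,135,.043,(.499,-.104)),("green",40,90,.049,(.4555,.133))):
            M=mask(I,lo,hi,d,xy); print(n,k,M.sum(),sil(d,M,r,.026,xy))
    go()
E
python3 puck.py
```

```text
time_s: 4.9
position: [0.42, 0.296, 0.3448]
tool_rot: [[-1.0, 0.0, 0.002], [0.0, 1.0, 0.001], [-0.002, 0.001, -1.0]]
ft_force: [0.7, -0.1, 0.2]
grip_width: 0.0528
gripper_force: 26.4
side blue 233 (array([ 0.5044, -0.0941, -2.4031]), np.float64(0.63))
side green 401 (array([ 0.4586,  0.1368, -0.8336]), np.float64(0.25))
top blue 397 (array([ 0.4985, -0.0962, -0.4227]), np.float64(0.24))
top green 566 (array([0.4556, 0.1397, 0.0906]), np.float64(0.19))
t 5.0 p [0.4199 0.2959 0.3426] F [-0.5  0.9 -0.5] w 52.5 g 26.4
```

```bash
sed -i 's/smin=120,vmin=25/smin=90,vmin=10/' puck.py; python3 puck.py
python3 - <<'E'
import numpy as np,cv2
from h import *
I=np.load("sideI.npy"); a=np.hstack([I[180:220,250:310],I[212:252,288:348]]); b=np.load("topI.npy"); a=np.vstack([a,np.hstack([b[203:243,255:315],b[192:232,319:379]])])
cv2.imwrite("pics/p.png",cv2.resize(a,None,fx=6,fy=6,interpolation=cv2.INTER_NEAREST)); go((.457,.137,.35,90))
E
```

```text
side blue 327 (array([ 0.5028, -0.0972, -1.4812]), np.float64(0.32))
side green 402 (array([ 0.4586,  0.1368, -0.8336]), np.float64(0.25))
top blue 410 (array([ 0.4991, -0.096 , -0.2863]), np.float64(0.26))
top green 566 (array([0.4556, 0.1397, 0.0906]), np.float64(0.19))
t 5.1 p [0.42   0.296  0.3422] F [-0.2  0.4  0.1] w 52.6 g 26.4
t 5.1 p [0.42   0.296  0.3422] F [-0.2  0.4  0.1] w 52.6 g 26.4
[-0.009 -0.022 -0.001] [-1.234 -5.3   -0.256]
```

View pics/p.png

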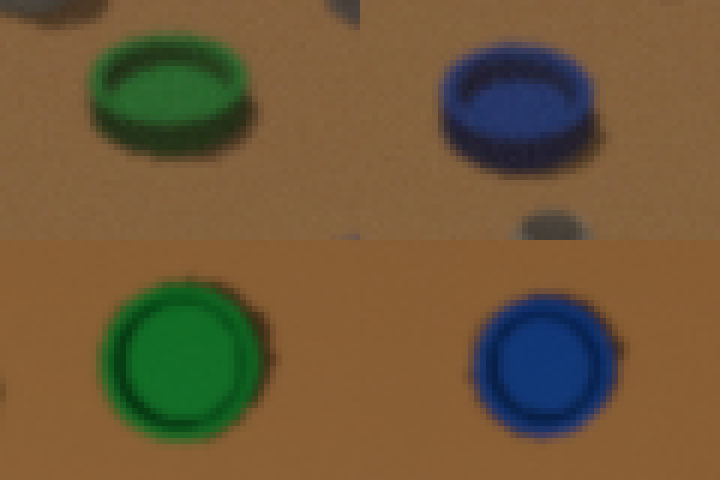

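```bash
python3 -m creep '0 0 0 -1.234 -5.3 -0.2 45;0 0 0 -1.234 -5.3 -0.2 45;0 0 0 -1.234 -5.3 -0.2 45;0 0 0 -1.234 -5.3 -0.2 45;0 0 0 -1.234 -5.3 -0.2 45;0 0 0 -1.234 -5.3 -0.2 45;0 0 0 -1.234 -5.3 -0.2 45'
python3 - <<'E'
from h import *
d=get_image("side"); print(ray(d,[(278,192.9),(313.9,226.6)],.026).round(4)); go()
t=get_image("top"); im=np.hstack([cv2.resize(d["image"][150:220,240:320],None,fx=5,fy=5,interpolation=3),cv2.resize(t["image"][190:260,245:325],None,fx=5,fy=5,interpolation=3)])
cv2.imwrite("pics/hov.png",im)
from fit import fit
P=cloud(d); print(fit(P,(.457,.137),.11,.15,.034,.06))
E
```

```text
time_s: 5.8
position: [0.4568, 0.1383, 0.3495]
tool_rot: [[-1.0, -0.002, -0.001], [-0.002, 1.0, 0.0], [0.001, 0.0, -1.0]]
ft_force: [0.6, 0.4, -0.4]
grip_width: 0.0523
gripper_force: 26.5
[[ 0.4571  0.1285  0.026 ]
 [ 0.5005 -0.1032  0.026 ]]
t 5.85 p [0.4568 0.1383 0.3496] F [-0.3  0.  -1. ] w 52.5 g 26.5
(array([0.4565, 0.1387]), 174, np.float64(1.6))
```

View pics/hov.png

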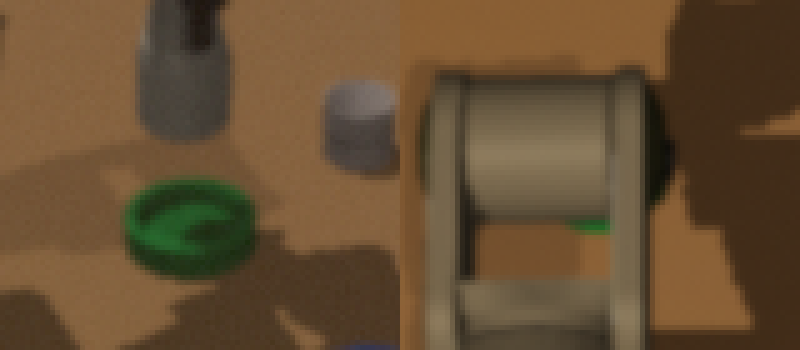

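Run:
```python
from puck import *
d=get_image("side"); P=np.load("sideP.npy")
for k,xy,r in(("green",(.457,.134),.049),("blue",(.499,-.1),.043)):
    for y in np.array([-.006,-.003,0,.003])+xy[1]:
        e=lambda z:np.c_[xy[0]+r*np.cos(A),y+r*np.sin(A),0*A+z]
        t,b=proj(d,e(.026)),proj(d,e(0)); print(k,y.round(4),"L,R,top,nearrim,bottom",t[:,0].min().round(1),t[:,0].max().round(1),t[:,1].min().round(1),t[:,1].max().round(1),b[:,1].max().round(1))
    # band of cloud through centre
    q=blob(P,xy,.003,.04,.065); q=q[abs(q[:,0]-xy[0])<.012]
    for lo in np.arange(-.06,.06,.006):
        w=q[(q[:,1]-xy[1]>=lo)&(q[:,1]-xy[1]<lo+.006)]
        if len(w): print(round(xy[1]+lo+.003,3),len(w),w[:,2].mean().round(4))
```

```text
green 0.128 L,R,top,nearrim,bottom 264.6 291.4 185.6 200.7 206.6
green 0.131 L,R,top,nearrim,bottom 264.3 291.1 185.1 200.3 206.1
green 0.134 L,R,top,nearrim,bottom 264.1 290.8 184.7 199.8 205.7
green 0.137 L,R,top,nearrim,bottom 263.8 290.5 184.3 199.4 205.2
0.077 2 0.0218
0.083 18 0.0141
0.089 16 0.0162
0.095 5 0.0175
0.119 5 0.0093
0.125 5 0.007
0.131 11 0.0092
0.137 4 0.0076
0.143 3 0.0079
0.149 10 0.0075
0.155 4 0.0088
0.161 6 0.0104
0.167 14 0.014
0.173 10 0.0187
0.179 10 0.0176
0.185 2 0.0196
blue -0.106 L,R,top,nearrim,bottom 301.0 326.6 219.3 235.4 241.4
blue -0.103 L,R,top,nearrim,bottom 300.6 326.3 218.9 234.8 240.9
blue -0.1 L,R,top,nearrim,bottom 300.3 325.9 218.4 234.3 240.4
blue -0.097 L,R,top,nearrim,bottom 299.9 325.5 217.9 233.7 239.8
-0.151 4 0.0205
-0.145 27 0.0158
-0.139 11 0.017
-0.133 4 0.0188
-0.121 1 0.0118
-0.115 8 0.0104
-0.109 6 0.0079
-0.103 6 0.0089
-0.097 7 0.0085
-0.091 10 0.0101
-0.085 5 0.0101
-0.079 8 0.0107
-0.073 17 0.015
-0.067 19 0.0174
-0.061 4 0.0243
```

```bash
python3 -m creep '0 0 0 0 -0.16 0 45;0 0 0 0 -0.16 1 45;0 0 0 0 -0.16 2 45;0 0 0 0 -0.16 2.3 45;0 0 0 0 -0.16 2.5 45;0 0 0 0 -0.16 2.65 45;0 0 0 0 -0.16 2.75 45;0 0 0 0 -0.16 2.75 45'; python3 -c "
from h import *
go((.457,.1335,.2555,90))"
```

```text
time_s: 6.75
position: [0.4572, 0.1323, 0.2677]
tool_rot: [[-1.0, 0.0, 0.001], [0.0, 1.0, 0.0], [-0.001, 0.0, -1.0]]
ft_force: [0.6, -0.3, 0.2]
grip_width: 0.0526
gripper_force: 26.5
t 6.75 p [0.4572 0.1323 0.2677] F [ 0.6 -0.3  0.2] w 52.6 g 26.5
[ 0.     0.005 -0.   ] [0.008 0.04  0.407]
```

```bash
python3 -m creep '0 0 0 0 0.03 0.1 45;0 0 0 0 0.03 0.2 45;0 0 0 0 0.03 0.3 45;0 0 0 0 0.03 0.36 45;0 0 0 0 0.03 0.4 45;0 0 0 0 0.03 0.4 45'; python3 -c "
from h import *
go()
from fit import fit
print(fit(cloud(get_image('side')),(.457,.134),.03,.06,.034,.05))"
```

```text
time_s: 7.35
position: [0.4572, 0.1332, 0.2554]
tool_rot: [[-1.0, 0.0, 0.0], [0.0, 1.0, 0.0], [-0.0, 0.0, -1.0]]
ft_force: [0.4, -0.3, 0.0]
grip_width: 0.0527
gripper_force: 26.5
t 7.35 p [0.4572 0.1332 0.2554] F [ 0.4 -0.3  0. ] w 52.7 g 26.5
(array([0.4571, 0.1331]), 125, np.float64(1.9))
```

```bash
python3 -m creep '0 0 0 0 0 0 56;0 0 0 0 0 0 62;0 0 0 0 0 0 70;0 0 0 0 0 0 80;0 0 0 0 0 0 85;0 0 0 0 0 -0.5 85;0 0 0 0 0 -1.5 85;0 0 0 0 0 -3 85;0 0 0 0 0 -4.5 85;0 0 0 0 0 -4.5 85'; python3 -c "
from h import *
from fit import fit
P=cloud(get_image('side'))
print(fit(P,(.457,.134),.03,.06,.034,.05)); q=blob(P,(.457,.134),.08,.14,.04); print(np.percentile(q[:,2],[50,90,98]),q[:,:2].min(0),q[:,:2].max(0))
go((.615,-.241,.39,90))"
```

```text
time_s: 8.4
position: [0.4573, 0.1333, 0.3957]
tool_rot: [[-1.0, -0.0, 0.011], [-0.0, 1.0, 0.0], [-0.011, 0.0, -1.0]]
ft_force: [-0.0, 0.2, -1.1]
grip_width: 0.0849
gripper_force: 0.0
(array([0.4565, 0.1351]), 135, np.float64(2.0))
[0.09131678 0.09926295 0.10162396] [0.42762101 0.10137609] [0.48294263 0.16412874]
t 8.45 p [0.457  0.1332 0.3927] F [-0.2 -0.8 -0.6] w 85.1 g 0.0
[0.001 0.042 0.001] [ -5.264 -12.475   0.119]
```

```bash
python3 -m creep '0 0 0 -5.27 -12.48 0 85;0 0 0 -5.27 -12.48 0 85;0 0 0 -5.27 -12.48 0 85;0 0 0 -5.27 -12.48 0 85;0 0 0 -5.27 -12.48 0 85;0 0 0 -5.27 -12.48 0 85;0 0 0 -5.27 -12.48 0 85;0 0 0 -5.27 -12.48 0 85;0 0 0 -5.27 -12.48 0 85;0 0 0 -5.27 -12.48 0 85;0 0 0 -5.27 -12.48 2.5 85;0 0 0 -5.27 -12.48 2.5 85'; python3 -c "
from h import *
from fit import fit
P=cloud(get_image('side'))
print(fit(P,(.615,-.241),.006,.037,.017,.03))
go((.615,-.241,.199,90))"
```

```text
time_s: 9.65
position: [0.6144, -0.2393, 0.312]
tool_rot: [[-1.0, -0.001, -0.004], [-0.001, 1.0, 0.003], [0.004, 0.003, -1.0]]
ft_force: [0.2, 0.2, -0.4]
grip_width: 0.085
gripper_force: 0.0
(array([ 0.6151, -0.2409]), 79, np.float64(1.4))
t 9.7 p [ 0.6142 -0.2391  0.3083] F [ 0.   0.7 -4.2] w 85.1 g 0.0
[ 0.043 -0.067  0.01 ] [-0.06  -0.085  3.643]
```

```bash
python3 -m creep '0 0 0 0 0 1.5 85;0 0 0 0 0 2.8 85;0 0 0 0 0 3.2 85;0 0 0 0 0 3.2 85;0 0 0 0 0 3.2 85'; python3 -c "
from h import *
go((.615,-.241,.199,90))"
```

```text
time_s: 10.2
position: [0.6157, -0.241, 0.2217]
tool_rot: [[-1.0, -0.001, 0.003], [-0.001, 1.0, -0.002], [-0.003, -0.002, -1.0]]
ft_force: [0.2, 0.5, -0.5]
grip_width: 0.0851
gripper_force: 0.0
t 10.2 p [ 0.6157 -0.241   0.2217] F [ 0.2  0.5 -0.5] w 85.1 g 0.0
[-0.012  0.019  0.004] [ 0.025 -0.     0.756]
```

```bash
python3 -m creep '0 0 0 0 0 0.6 85;0 0 0 0 0 0.7 85;0 0 0 0 0 0.7 70;0 0 0 0 0 0.7 55;0 0 0 0 0 0.7 45;0 0 0 0 0 0.7 40;0 0 0 0 0 0.7 36;0 0 0 0 0 0.7 32;0 0 0 0 0 0.7 28;0 0 0 0 0 0.7 28' 20; python3 -c "
from h import *
go()
from fit import fit
P=cloud(get_image('side'))
print(fit(P,(.615,-.241),.004,.037,.017,.03))"
```

```text
time_s: 11.2
position: [0.6153, -0.2413, 0.1988]
tool_rot: [[-1.0, 0.0, 0.001], [0.0, 1.0, -0.0], [-0.001, -0.0, -1.0]]
ft_force: [-0.4, 0.7, 4.5]
grip_width: 0.0336
gripper_force: 20.1
t 11.2 p [ 0.6153 -0.2413  0.1988] F [-0.4  0.7  4.5] w 33.6 g 20.1
(array([ 0.6151, -0.2449]), 73, np.float64(1.9))
```

```bash
python3 -m creep '0 0 0 0 0 -0.5 28;0 0 0 0 0 -2 28;0 0 0 0 0 -3.5 28;0 0 0 1 2 -5.3 28;0 0 0 5.27 12.5 -5.3 28;0 0 0 5.27 12.5 -5.3 28;0 0 0 5.27 12.5 -5.3 28;0 0 0 5.27 12.5 -5.3 28;0 0 0 5.27 12.5 -5.3 28;0 0 0 5.27 12.5 -5.3 28;0 0 0 5.27 12.5 -5.3 28;0 0 0 5.27 12.5 -5.3 28'; python3 -m creep '0 0 0 0 0 0 28;0 0 0 0 0 0 28;0 0 0 0 0 0 28'; python3 -c "
from h import *
go((.457,.134,.285,90))
from fit import fit
d=get_image('side');P=cloud(d)
print(fit(P,(.457,.134),.15,.19,.017,.03),fit(P,(.457,.134),.03,.064,.034,.05))
im=d['image'][140:215,235:335]; cv2.imwrite('pics/lc.png',cv2.resize(im,None,fx=6,fy=6,interpolation=3))"
```

```text
time_s: 12.45
position: [0.455, 0.1368, 0.3586]
tool_rot: [[-1.0, -0.003, 0.001], [-0.003, 1.0, 0.001], [-0.001, 0.001, -1.0]]
ft_force: [0.3, -0.3, -0.8]
grip_width: 0.0331
gripper_force: 20.1
time_s: 12.75
position: [0.4576, 0.1329, 0.3575]
tool_rot: [[-1.0, 0.001, 0.0], [0.001, 1.0, -0.0], [-0.0, -0.0, -1.0]]
ft_force: [-0.2, -0.7, 0.0]
grip_width: 0.0329
gripper_force: 20.1
t 12.75 p [0.4576 0.1329 0.3575] F [-0.2 -0.7  0. ] w 32.9 g 20.1
[-0.001  0.002 -0.009] [0.022 0.038 2.417]
(array([0.4579, 0.1305]), 67, np.float64(2.1)) (array([0.4566, 0.135 ]), 145, np.float64(1.7))
```

View pics/lc.png

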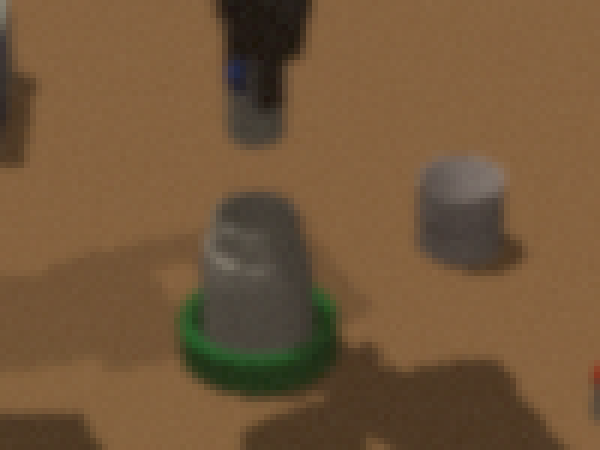

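```bash
python3 -m creep '0 0 0 0.02 0.05 0.8 28;0 0 0 0.02 0.05 1.4 28;0 0 0 0.02 0.05 1.8 28;0 0 0 0.02 0.05 2.1 28;0 0 0 0.02 0.05 2.4 28;0 0 0 0.02 0.05 2.6 28;0 0 0 0.02 0.05 2.6 28;0 0 0 0.02 0.05 2.6 28'; python3 -c "
from h import *
go()"
```

```text
time_s: 13.6
position: [0.4567, 0.1352, 0.2796]
tool_rot: [[-1.0, 0.0, 0.0], [0.0, 1.0, 0.0], [-0.0, 0.0, -1.0]]
ft_force: [0.0, 0.2, -0.4]
grip_width: 0.0332
gripper_force: 20.1
t 13.6 p [0.4567 0.1352 0.2796] F [ 0.   0.2 -0.4] w 33.2 g 20.1
```

```bash
python3 -m creep '0 0 0 0 0 0 45;0 0 0 0 0 0 60;0 0 0 0 0 0 80;0 0 0 0 0 0 85;0 0 0 0 0 -1 85;0 0 0 0 0 -2.5 85;0 0 0 0 0 -4.3 85;0 0 0 0 0 -4.3 85;0 0 0 0 0 -4.3 85'; python3 -c "
from h import *
go((.4265,-.31,.41,90))
P=cloud(get_image('side'))
q=blob(P,(.457,.134),.08,.2,.06); print(np.percentile(q[:,2],[50,90,98,100]))
q=blob(P,(.615,-.241),.01,.2,.05); print(len(q))
d=get_image('top'); print([(b['p'],b['xy']) for b in spotter.boxes_of('large_canister_mid',d)])"
```

```text
time_s: 14.5
position: [0.4563, 0.1353, 0.4092]
tool_rot: [[-1.0, -0.0, 0.003], [-0.0, 1.0, 0.0], [-0.003, 0.0, -1.0]]
ft_force: [0.1, 0.0, -1.3]
grip_width: 0.0849
gripper_force: 0.0
t 14.5 p [0.4563 0.1353 0.4092] F [ 0.1  0.  -1.3] w 84.9 g 0.0
[0.001 0.019 0.   ] [  0.994 -14.844  -0.029]
[0.09032411 0.09910608 0.10254352 0.10422184]
0
[]
```

Canister is inside (nothing above the rim). Now the tall bottle.

```bash
python3 -m creep '0 0 0 0.99 -14.84 0 85;0 0 0 0.99 -14.84 0 85;0 0 0 0.99 -14.84 0 85;0 0 0 0.99 -14.84 0 85;0 0 0 0.99 -14.84 0 85;0 0 0 0.99 -14.84 0 85;0 0 0 0.99 -14.84 0 85;0 0 0 0.99 -14.84 0 85;0 0 0 0.99 -14.84 0 85;0 0 0 0.99 -14.84 0 85;0 0 0 0.99 -14.84 0 85;0 0 0 0.99 -14.84 0 85'; python3 -m creep '0 0 0 0 0 0.6 85;0 0 0 0 0 1.2 85;0 0 0 0 0 1.8 85;0 0 0 0 0 2.4 85;0 0 0 0 0 2.4 85'; python3 -c "
from h import *
from fit import fit
d=get_image('side');P=cloud(d)
print(fit(P,(.427,-.31),.012,.07,.028,.04),fit(P,(.427,-.31),.092,.112,.019,.04))
im=get_image('top')['image'][190:270,220:480]
im2=d['image'][150:310,200:460]
cv2.imwrite('pics/t.png',cv2.resize(np.vstack([im,im2]),None,fx=2.4,fy=2.4,interpolation=3))
go((.4265,-.31,.267,90))"
```

```text
time_s: 15.85
position: [0.427, -0.3091, 0.4076]
tool_rot: [[-1.0, -0.001, -0.001], [-0.001, 1.0, 0.002], [0.001, 0.002, -1.0]]
ft_force: [0.1, -0.2, 0.4]
grip_width: 0.0854
gripper_force: 0.0
time_s: 16.35
position: [0.4269, -0.3083, 0.3345]
tool_rot: [[-1.0, -0.002, -0.003], [-0.002, 1.0, 0.004], [0.003, 0.004, -1.0]]
ft_force: [0.3, 0.6, -0.6]
grip_width: 0.0849
gripper_force: 0.0
(array([ 0.4282, -0.3088]), 264, np.float64(1.2)) (array([ 0.4269, -0.3102]), 129, np.float64(1.8))
t 16.45 p [ 0.4272 -0.3091  0.3369] F [ 0.4 -0.4  0.6] w 85.0 g 0.0
[0.    0.    0.009] [ 0.022 -0.031  2.33 ]
```

View pics/t.png

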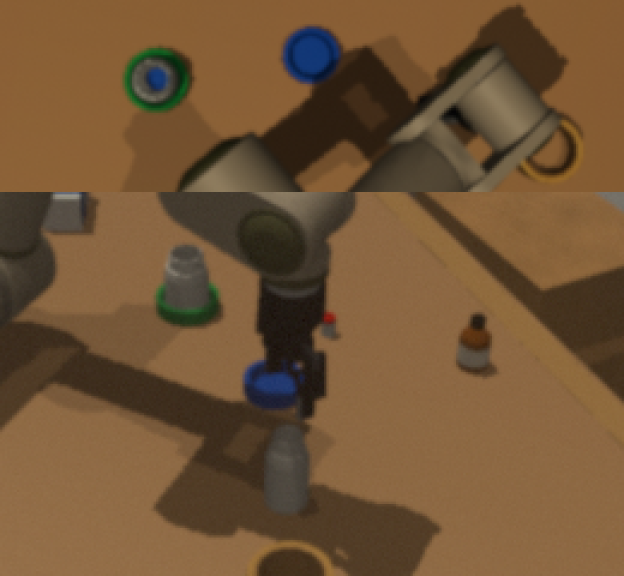

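```bash
python3 -m creep '0 0 0 0 0 0.8 80;0 0 0 0 0 1.5 75;0 0 0 0 0 2.1 75;0 0 0 0 0 2.33 75;0 0 0 0 0 2.33 65;0 0 0 0 0 2.33 58;0 0 0 0 0 2.33 53;0 0 0 0 0 2.33 50;0 0 0 0 0 2.33 47;0 0 0 0 0 2.33 44;0 0 0 0 0 2.33 42;0 0 0 0 0 2.33 40'; python3 -m creep '0 0 0 0 0 0 38;0 0 0 0 0 0 36;0 0 0 0 0 0 34;0 0 0 0 0 0 32;0 0 0 0 0 0 32' 25;python3 -c "
from h import *
from fit import fit
d=get_image('side');P=cloud(d)
print(fit(P,(.427,-.31),.012,.07,.028,.04))
go((.4998,-.102,.38,90))"
```

```text
time_s: 17.65
position: [0.4268, -0.3099, 0.2665]
tool_rot: [[-1.0, 0.0, -0.0], [0.0, 1.0, 0.0], [0.0, 0.0, -1.0]]
ft_force: [0.1, -0.2, -0.1]
grip_width: 0.0401
gripper_force: 0.0
time_s: 18.15
position: [0.4269, -0.3098, 0.2666]
tool_rot: [[-1.0, -0.0, 0.0], [-0.0, 1.0, 0.0], [-0.0, 0.0, -1.0]]
ft_force: [0.2, 2.1, 3.9]
grip_width: 0.0357
gripper_force: 25.7
(array([ 0.4279, -0.3102]), 263, np.float64(1.2))
t 18.2 p [ 0.4268 -0.3099  0.2666] F [0.8 2.4 3.7] w 35.9 g 25.7
[-0.     0.001 -0.   ] [-2.433  6.929 -3.779]
```

```bash
python3 -m creep '0 0 0 0 0 -0.5 32;0 0 0 0 0 -1.5 32;0 0 0 0 0 -2.8 32;0 0 0 0 0 -3.5 32;0 0 0 -2.42 6.93 -3.7 32;0 0 0 -2.42 6.93 -3.7 32;0 0 0 -2.42 6.93 -3.7 32;0 0 0 -2.42 6.93 -3.7 32;0 0 0 -2.42 6.93 -3.7 32;0 0 0 -2.42 6.93 -3.7 32;0 0 0 -2.42 6.93 -3.7 32;0 0 0 -2.42 6.93 -3.7 32';python3 -c "
from h import *
from fit import fit
go((.499,-.102,.289,90))
d=get_image('side');P=cloud(d)
print(fit(P,(.4995,-.102),.125,.18,.028,.04))"
```

```text
time_s: 19.4
position: [0.4993, -0.103, 0.3773]
tool_rot: [[-1.0, 0.001, -0.0], [0.001, 1.0, -0.0], [0.0, -0.0, -1.0]]
ft_force: [0.4, -0.1, -0.9]
grip_width: 0.0357
gripper_force: 25.3
t 19.4 p [ 0.4993 -0.103   0.3773] F [ 0.4 -0.1 -0.9] w 35.7 g 25.3
[-0.002 -0.002 -0.009] [0.007 0.036 2.943]
(array([ 0.5004, -0.1037]), 241, np.float64(1.3))
```

```bash
python3 -m creep '0 0 0 0.02 0.03 1 32;0 0 0 0.02 0.03 1.8 32;0 0 0 0.02 0.03 2.3 32;0 0 0 0.02 0.03 2.6 32;0 0 0 0.02 0.03 2.8 32;0 0 0 0.02 0.03 2.94 32;0 0 0 0.02 0.03 2.94 32;0 0 0 0.02 0.03 2.94 32';python3 -c "
from h import *
go((.499,-.102,.2768,90))"
```

```text
time_s: 20.25
position: [0.4989, -0.1012, 0.2898]
tool_rot: [[-1.0, 0.0, 0.001], [0.0, 1.0, -0.0], [-0.001, -0.0, -1.0]]
ft_force: [-0.2, 0.1, 0.6]
grip_width: 0.0362
gripper_force: 25.3
t 20.25 p [ 0.4989 -0.1012  0.2898] F [-0.2  0.1  0.6] w 36.2 g 25.3
[-0.003  0.006 -0.001] [-0.003 -0.027  0.432]
```

```bash
python3 -m creep '0 0 0 0 0 0.1 32;0 0 0 0 0 0.2 32;0 0 0 0 0 0.3 32;0 0 0 0 0 0.36 32;0 0 0 0 0 0.41 32;0 0 0 0 0 0.41 32';python3 -c "
from h import *
go((.499,-.102,.2768,90))
from fit import fit
P=cloud(get_image('side'))
print(fit(P,(.4995,-.102),.03,.08,.028,.04))"
```

```text
time_s: 20.85
position: [0.4988, -0.1011, 0.2768]
tool_rot: [[-1.0, -0.0, -0.0], [-0.0, 1.0, 0.0], [0.0, 0.0, -1.0]]
ft_force: [0.3, 0.3, -1.4]
grip_width: 0.0362
gripper_force: 25.3
t 20.85 p [ 0.4988 -0.1011  0.2768] F [ 0.3  0.3 -1.4] w 36.2 g 25.3
[ 0.001 -0.002  0.   ] [-0.006 -0.03   0.001]
(array([ 0.4998, -0.1022]), 194, np.float64(1.3))
```

```bash
python3 -m creep '0 0 0 0 0 0 39;0 0 0 0 0 0 43;0 0 0 0 0 0 50;0 0 0 0 0 0 65;0 0 0 0 0 0 85;0 0 0 0 0 0 85;0 0 0 0 0 -1 85;0 0 0 0 0 -2.5 85;0 0 0 0 0 -4 85;0 0 0 0 0 -4 85;0 0 0 0 0 -4 85';python3 -c "
from h import *
go((.6302,-.0075,.39,90))
from fit import fit
P=cloud(get_image('side'))
print(fit(P,(.4995,-.102),.03,.08,.028,.04),fit(P,(.63,-.007),.006,.028,.011,.025))
q=blob(P,(.5,-.102),.1,.14,.04); print(np.percentile(q[:,2],[50,90,98]),(q.min(0)+q.max(0))/2)"
```

```text
time_s: 22.0
position: [0.4986, -0.101, 0.3974]
tool_rot: [[-1.0, -0.0, 0.001], [-0.0, 1.0, -0.001], [-0.001, -0.001, -1.0]]
ft_force: [-0.4, 0.0, -0.2]
grip_width: 0.0847
gripper_force: 0.0
t 22.0 p [ 0.4986 -0.101   0.3974] F [-0.4  0.  -0.2] w 84.7 g 0.0
[-0.005  0.011  0.001] [-4.386  3.115  0.252]
(array([ 0.5002, -0.0996]), 195, np.float64(1.6)) (array([ 0.6297, -0.0057]), 33, np.float64(1.9))
[0.11164593 0.11956006 0.12231856] [ 0.49750646 -0.10341871  0.111827  ]
```

```bash
python3 -m creep '0 0 0 -4.38 3.13 0 85;0 0 0 -4.38 3.13 0 85;0 0 0 -4.38 3.13 0 85;0 0 0 -4.38 3.13 0 85;0 0 0 -4.38 3.13 1.5 85;0 0 0 -4.38 3.13 3 85;0 0 0 -4.38 3.13 4.5 85;0 0 0 -4.38 3.13 5.5 85;0 0 0 -4.38 3.13 6.2 85;0 0 0 -4.38 3.13 6.2 85;0 0 0 -4.38 3.13 6.2 85;0 0 0 -4.38 3.13 6.2 85';python3 -c "
from h import *
go((.63,-.007,.187,90))
from fit import fit
P=cloud(get_image('side'))
print(fit(P,(.63,-.007),.004,.024,.011,.02))"
```

```text
time_s: 23.25
position: [0.6305, -0.0073, 0.212]
tool_rot: [[-1.0, 0.0, 0.002], [0.0, 1.0, -0.0], [-0.002, -0.0, -1.0]]
ft_force: [0.9, -0.8, -0.1]
grip_width: 0.0849
gripper_force: 0.0
t 23.25 p [ 0.6305 -0.0073  0.212 ] F [ 0.9 -0.8 -0.1] w 84.9 g 0.0
[-0.002  0.012 -0.   ] [0.016 0.009 0.834]
(array([ 0.6303, -0.0061]), 29, np.float64(1.8))
```

```bash
python3 -m creep '0 0 0 0 0.02 0.5 60;0 0 0 0 0.02 0.83 50;0 0 0 0 0.02 0.83 42;0 0 0 0 0.02 0.83 36;0 0 0 0 0.02 0.83 32;0 0 0 0 0.02 0.83 29;0 0 0 0 0.02 0.83 27;0 0 0 0 0.02 0.83 25;0 0 0 0 0.02 0.83 23;0 0 0 0 0.02 0.83 20;0 0 0 0 0.02 0.83 17;0 0 0 0 0.02 0.83 17' 20;python3 -m creep '0 0 0 0 0 0 17;0 0 0 0 0 -1 17;0 0 0 0 0 -2 17;0 0 0 0 0 -4 17;0 0 0 0 0 -5.5 17;0 0 0 0 0 -5.5 17;0 0 0 0 0 -5.5 17';python3 -c "
from h import *
go((.4995,-.101,.35,90))
from fit import fit
P=cloud(get_image('side'))
print(fit(P,(.63,-.007),.162,.19,.011,.03))"
```

```text
time_s: 24.5
position: [0.6302, -0.0066, 0.1863]
tool_rot: [[-1.0, 0.0, 0.0], [0.0, 1.0, -0.0], [-0.0, -0.0, -1.0]]
ft_force: [-0.8, 0.1, 3.0]
grip_width: 0.0211
gripper_force: 19.7
time_s: 25.2
position: [0.6301, -0.0066, 0.3523]
tool_rot: [[-1.0, 0.0, 0.003], [0.0, 1.0, -0.001], [-0.003, -0.001, -1.0]]
ft_force: [-0.7, -0.0, -0.9]
grip_width: 0.0214
gripper_force: 19.7
t 25.2 p [ 0.6301 -0.0066  0.3523] F [-0.7 -0.  -0.9] w 21.4 g 19.7
[-0.004  0.02  -0.   ] [ 4.353 -3.148  0.067]
(array([ 0.6288, -0.0123]), 38, np.float64(3.1))
```

```bash
python3 -m creep '0 0 0 4.35 -3.15 0 17;0 0 0 4.35 -3.15 0 17;0 0 0 4.35 -3.15 0 17;0 0 0 4.35 -3.15 0 17;0 0 0 4.35 -3.15 0 17;0 0 0 4.35 -3.15 0 17;0 0 0 4.35 -3.15 0 17;0 0 0 4.35 -3.15 0 17';python3 -c "
from h import *
from puck import proj
go((.4995,-.101,.30,90))
from fit import fit
d=get_image('side');P=cloud(d)
print(fit(P,(.4995,-.101),.16,.182,.011,.03),fit(P,(.4995,-.101),.03,.08,.028,.04),fit(P,(.4995,-.101),.103,.122,.019,.03))
cv2.imwrite('pics/sl.png',cv2.resize(d['image'][170:250,280:350],None,fx=7,fy=7,interpolation=3))"
```

```text
time_s: 26.05
position: [0.5005, -0.1005, 0.3506]
tool_rot: [[-1.0, -0.001, -0.0], [-0.001, 1.0, 0.0], [0.0, 0.0, -1.0]]
ft_force: [-1.0, 0.2, -0.2]
grip_width: 0.0212
gripper_force: 19.7
t 26.05 p [ 0.5005 -0.1005  0.3506] F [-1.   0.2 -0.2] w 21.2 g 19.7
[ 0.002 -0.003  0.01 ] [ 0.032 -0.018  1.687]
(array([ 0.4994, -0.1039]), 22, np.float64(3.3)) (array([ 0.5005, -0.1   ]), 201, np.float64(1.6)) (array([ 0.4988, -0.1012]), 99, np.float64(2.1))
```

View pics/sl.png

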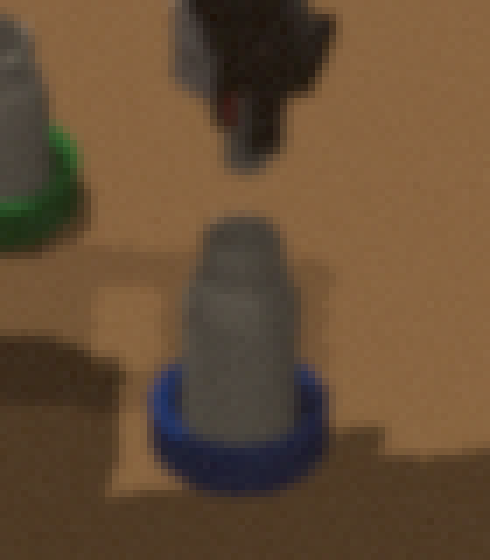

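```bash
python3 -m creep '0 0 0 0.02 -0.01 0.5 17;0 0 0 0.02 -0.01 0.9 17;0 0 0 0.02 -0.01 1.2 17;0 0 0 0.02 -0.01 1.5 17;0 0 0 0.02 -0.01 1.7 17;0 0 0 0.02 -0.01 1.75 17;0 0 0 0.02 -0.01 1.75 17;0 0 0 0.02 -0.01 1.75 17';python3 -c "
from h import *
go()"
```

```text
time_s: 26.9
position: [0.4992, -0.1015, 0.2989]
tool_rot: [[-1.0, 0.0, 0.001], [0.0, 1.0, -0.0], [-0.001, -0.0, -1.0]]
ft_force: [-0.5, -0.0, -0.1]
grip_width: 0.0211
gripper_force: 19.7
t 26.9 p [ 0.4992 -0.1015  0.2989] F [-0.5 -0.  -0.1] w 21.1 g 19.7
```

```bash
python3 -m creep '0 0 0 0 0 0 30;0 0 0 0 0 0 45;0 0 0 0 0 0 65;0 0 0 0 0 0 85;0 0 0 0 0 -1 85;0 0 0 0 0 -2.5 85;0 0 0 0 0 -3.3 85;0 0 0 0 0 -3.3 85';python3 -m creep '0 0 0 -4 10 0 85;0 0 0 -4 10 0 85;0 0 0 -4 10 0 85;0 0 0 -4 10 0 85;0 0 0 -4 10 0 85;0 0 0 -4 10 0 85;0 0 0 -4 10 0 85;0 0 0 -4 10 0 85;0 0 0 -4 10 0 85;0 0 0 -4 10 0 85';python3 -c "
from h import *
go((.619,.199,.188,90))
from fit import fit
d=get_image('side');P=cloud(d);t=get_image('top')
print(fit(P,(.4995,-.101),.03,.08,.028,.04),fit(P,(.4995,-.101),.103,.122,.019,.03),fit(P,(.619,.199),.006,.046,.028,.04))
q=blob(P,(.619,.199),.03,.09,.05);print((q.min(0)+q.max(0))/2,np.ptp(q,axis=0),np.percentile(q[:,2],98))
q=blob(P,(.5,-.102),.1,.2,.04);print(q[:,2].max())
cv2.imwrite('pics/in.png',np.hstack([cv2.resize(d['image'][200:250,285:345],None,fx=6,fy=6,interpolation=3),cv2.resize(t['image'][187:237,320:380],None,fx=6,fy=6,interpolation=3)]))"
```

```text
time_s: 27.7
position: [0.4992, -0.1014, 0.401]
tool_rot: [[-1.0, -0.0, 0.006], [-0.0, 1.0, -0.003], [-0.006, -0.003, -1.0]]
ft_force: [0.1, -0.6, -1.1]
grip_width: 0.0851
gripper_force: 0.0
time_s: 28.7
position: [0.619, 0.1975, 0.3972]
tool_rot: [[-1.0, 0.001, -0.001], [0.001, 1.0, -0.0], [0.001, -0.0, -1.0]]
ft_force: [0.8, 0.2, 0.6]
grip_width: 0.0849
gripper_force: 0.0
t 28.7 p [0.619  0.1975 0.3972] F [0.8 0.2 0.6] w 84.9 g 0.0
[-0.003 -0.007 -0.009] [-5.000e-03  5.300e-02  6.974e+00]
(array([ 0.5005, -0.0992]), 201, np.float64(1.4)) (array([ 0.5002, -0.1006]), 99, np.float64(2.2)) (array([0.6186, 0.1986]), 197, np.float64(3.4))
[0.61973229 0.19928081 0.04132926] [0.05455713 0.0682603  0.02260576] 0.05100720401962141
0.1251346075534745
```

View pics/in.png

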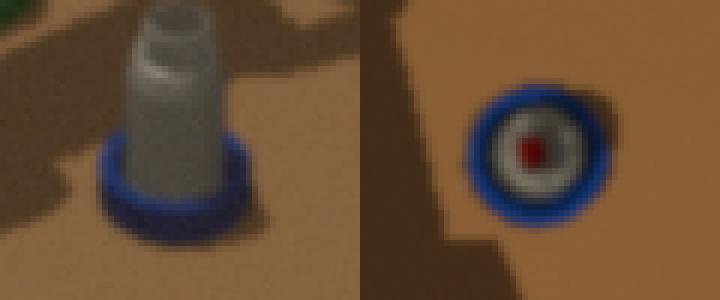

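```bash
python3 -m creep '0 0 0 0 0.05 1.6 85;0 0 0 0 0.05 3 85;0 0 0 0 0.05 4.3 85;0 0 0 0 0.05 5.4 85;0 0 0 0 0.05 6.1 85;0 0 0 0 0.05 6.1 85;0 0 0 0 0.05 6.1 85;0 0 0 0 0.05 6.1 85';python3 -c "
from h import *
go((.619,.199,.188,90))"
```

```text
time_s: 29.6
position: [0.6195, 0.1998, 0.2165]
tool_rot: [[-1.0, 0.0, 0.003], [0.0, 1.0, 0.0], [-0.003, 0.0, -1.0]]
ft_force: [-0.5, -0.5, -0.1]
grip_width: 0.085
gripper_force: 0.0
t 29.6 p [0.6195 0.1998 0.2165] F [-0.5 -0.5 -0.1] w 85.0 g 0.0
[ 0.003  0.022 -0.003] [ 0.019 -0.028  0.949]
```

```bash
python3 -m creep '0 0 0 0 -0.02 0.6 80;0 0 0 0 -0.02 0.93 76;0 0 0 0 -0.02 0.93 72;0 0 0 0 -0.02 0.93 68;0 0 0 0 -0.02 0.93 65;0 0 0 0 -0.02 0.93 62;0 0 0 0 -0.02 0.93 60;0 0 0 0 -0.02 0.93 58;0 0 0 0 -0.02 0.93 55;0 0 0 0 -0.02 0.93 52;0 0 0 0 -0.02 0.93 50;0 0 0 0 -0.02 0.93 50' 35;python3 -c "
from h import *
go()
from fit import fit
P=cloud(get_image('side'))
print(fit(P,(.619,.199),.006,.046,.028,.04))
q=blob(P,(.619,.199),.005,.03,.04);print((q.min(0)+q.max(0))/2)"; python3 -m creep '0 0 0 0 0 0 50;0 0 0 0 0 -1 50;0 0 0 0 0 -2 50;0 0 0 0 0 -4 50;0 0 0 0 0 -6 50;0 0 0 0 0 -6 50;0 0 0 0 0 -6 50;0 0 0 0 0 -6 50'
```

```text
time_s: 30.8
position: [0.6192, 0.1995, 0.1872]
tool_rot: [[-1.0, 0.0, 0.001], [0.0, 1.0, 0.0], [-0.001, 0.0, -1.0]]
ft_force: [-0.8, 0.5, 5.7]
grip_width: 0.0557
gripper_force: 36.0
t 30.8 p [0.6192 0.1995 0.1872] F [-0.8  0.5  5.7] w 55.7 g 36.0
(array([0.6229, 0.192 ]), 117, np.float64(2.7))
[0.62022205 0.19017661 0.01757026]
time_s: 31.65
position: [0.619, 0.1994, 0.3653]
tool_rot: [[-1.0, 0.0, -0.002], [0.0, 1.0, -0.0], [0.002, -0.0, -1.0]]
ft_force: [0.6, -0.4, -1.1]
grip_width: 0.0555
gripper_force: 37.7
```

```bash
python3 -m creep '0 0 0 3.97 -10.02 0 50;0 0 0 3.97 -10.02 0 50;0 0 0 3.97 -10.02 0 50;0 0 0 3.97 -10.02 0 50;0 0 0 3.97 -10.02 0 50;0 0 0 3.97 -10.02 0 50;0 0 0 3.97 -10.02 0 50;0 0 0 3.97 -10.02 0 50;0 0 0 3.97 -10.02 0 50;0 0 0 3.97 -10.02 0 50;0 0 0 3.97 -10.02 0 50;0 0 0 3.97 -10.02 0 50';python3 - <<'E'
from h import *
go((.4998,-.101,.312,90))
from fit import fit
X=[];
for i in range(4):
    d=get_image('side');P=cloud(d)
    f=blob(P,(.5,-.101),.178,.2,.045); b=blob(P,(.5,-.101),.03,.08,.032); n=blob(P,(.5,-.101),.1,.118,.025)
    e=lambda q:(np.percentile(q[:,0],2)+np.percentile(q[:,0],98))/2
    X.append([e(f),e(b),e(n),np.ptp(f[:,0]),f[:,2].min(),*fit(P,(.5,-.101),.03,.08,.028,.04)[0],*fit(P,(.5,-.101),.103,.119,.019,.03)[0],*fit(P,(.5,-.101),.178,.195,.028,.04)[0]])
print(np.mean(X,0).round(4))
cv2.imwrite('pics/fu.png',cv2.resize(d['image'][165:245,275:355],None,fx=7,fy=7,interpolation=3))
E
```

```text
time_s: 32.85
position: [0.5003, -0.1003, 0.3665]
tool_rot: [[-1.0, -0.001, -0.0], [-0.001, 1.0, 0.0], [0.0, 0.0, -1.0]]
ft_force: [-0.6, -0.6, -1.6]
grip_width: 0.0553
gripper_force: 37.7
t 32.85 p [ 0.5003 -0.1003  0.3665] F [-0.6 -0.6 -1.6] w 55.3 g 37.7
[ 0.001 -0.002  0.01 ] [ 0.015 -0.023  1.815]
[ 0.4965  0.4973  0.4984  0.0494  0.1783  0.5005 -0.099   0.4997 -0.1008
  0.5018 -0.1027]
```

View pics/fu.png

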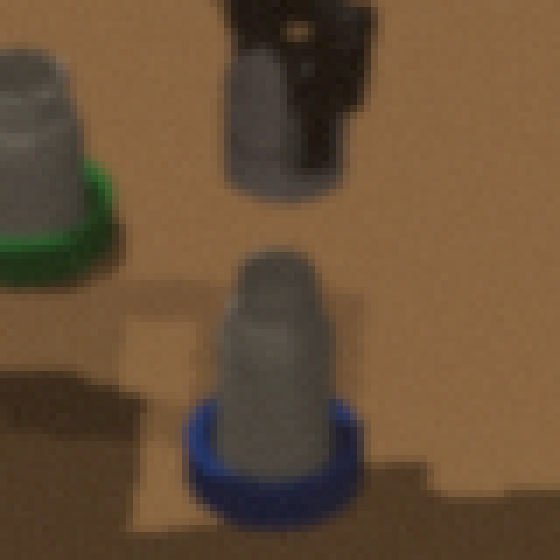

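```bash
python3 -m creep '0 0 0 0.01 -0.02 0.5 50;0 0 0 0.01 -0.02 1 50;0 0 0 0.01 -0.02 1.4 50;0 0 0 0.01 -0.02 1.65 50;0 0 0 0.01 -0.02 1.75 50;0 0 0 0.01 -0.02 1.8 50;0 0 0 0.01 -0.02 1.8 50';python3 -c "
from h import *
go((.4998,-.101,.304,90))"; python3 -m creep '0 0 0 0 0 0.06 50;0 0 0 0 0 0.12 50;0 0 0 0 0 0.18 50;0 0 0 0 0 0.18 50'
```

```text
time_s: 33.75
position: [0.4998, -0.1017, 0.313]
tool_rot: [[-1.0, -0.0, 0.001], [-0.0, 1.0, -0.0], [-0.001, -0.0, -1.0]]
ft_force: [0.6, 0.4, -1.6]
grip_width: 0.0553
gripper_force: 37.7
t 33.75 p [ 0.4998 -0.1017  0.313 ] F [ 0.6  0.4 -1.6] w 55.3 g 37.7
[-0.002  0.004  0.   ] [0.    0.024 0.299]
time_s: 34.15
position: [0.4997, -0.1017, 0.3071]
tool_rot: [[-1.0, 0.0, -0.0], [0.0, 1.0, 0.0], [0.0, 0.0, -1.0]]
ft_force: [-1.3, -0.1, -0.0]
grip_width: 0.0556
gripper_force: 37.8
```

```bash
python3 -m creep '0 0 0 0 0 0.06 50;0 0 0 0 0 0.12 50;0 0 0 0 0 0.18 50;0 0 0 0 0 0.18 50';python3 -m creep '0 0 0 0 0 0.06 50;0 0 0 0 0 0.12 50;0 0 0 0 0 0.17 50;0 0 0 0 0 0.2 50;0 0 0 0 0 0.2 50'
```

```text
time_s: 34.55
position: [0.4997, -0.1017, 0.3015]
tool_rot: [[-1.0, 0.0, -0.001], [0.0, 1.0, 0.0], [0.001, 0.0, -1.0]]
ft_force: [0.2, 0.0, -1.5]
grip_width: 0.0558
gripper_force: 37.7
time_s: 35.05
position: [0.4997, -0.1017, 0.2959]
tool_rot: [[-1.0, 0.0, 0.0], [0.0, 1.0, 0.0], [-0.0, 0.0, -1.0]]
ft_force: [-0.1, 0.7, 0.5]
grip_width: 0.0551
gripper_force: 37.8
```

Underside is now at ~0.109, about 1 mm from home and free; settle slightly more and release slowly.

```bash
python3 -m creep '0 0 0 0 0 0.02 50;0 0 0 0 0 0.03 50;0 0 0 0 0 0.03 50';python3 -m creep '0 0 0 0 0 0 57;0 0 0 0 0 0 60;0 0 0 0 0 0 65;0 0 0 0 0 0 75;0 0 0 0 0 0 85;0 0 0 0 0 0 85;0 0 0 0 0 -1 85;0 0 0 0 0 -2.5 85;0 0 0 0 0 -4 85;0 0 0 0 0 -4 85';python3 -m creep '0 0 0 3 8 -1 85;0 0 0 3 8 -1 85;0 0 0 3 8 -1 85;0 0 0 3 8 -1 85;0 0 0 3 8 -1 85;0 0 0 3 8 -1 85;0 0 0 3 8 -1 85;0 0 0 3 8 -1 85';python3 - <<'E'
from h import *
from fit import fit
d=get_image('side');P=cloud(d);t=get_image('top')
q=blob(P,(.5,-.101),.06,.2,.045);print(np.percentile(q[:,2],[90,98,100]),fit(P,(.5,-.101),.112,.155,.028,.04),fit(P,(.5,-.101),.03,.08,.028,.04))
cv2.imwrite('pics/end.png',np.hstack([cv2.resize(d['image'][180:250,260:350],None,fx=5,fy=5,interpolation=3),cv2.resize(t['image'][185:255,315:385],None,fx=5,fy=5,interpolation=3)]))
E
```

```text
time_s: 35.35
position: [0.4998, -0.1016, 0.2956]
tool_rot: [[-1.0, 0.0, 0.001], [0.0, 1.0, -0.0], [-0.001, -0.0, -1.0]]
ft_force: [-0.9, 0.4, 5.1]
grip_width: 0.0553
gripper_force: 38.3
time_s: 36.35
position: [0.4998, -0.1016, 0.4206]
tool_rot: [[-1.0, -0.0, 0.01], [-0.0, 1.0, -0.005], [-0.01, -0.005, -1.0]]
ft_force: [-0.3, -0.5, 0.4]
grip_width: 0.085
gripper_force: 0.0
time_s: 37.15
position: [0.4102, 0.1376, 0.4445]
tool_rot: [[-1.0, 0.001, -0.001], [0.001, 1.0, -0.0], [0.001, -0.0, -1.0]]
ft_force: [0.0, 0.3, 0.7]
grip_width: 0.0852
gripper_force: 0.0
[0.15309649 0.15647041 0.15953222] (array([ 0.4998, -0.1041]), 294, np.float64(3.1)) (array([ 0.5006, -0.0988]), 192, np.float64(1.6))
```

View pics/end.png

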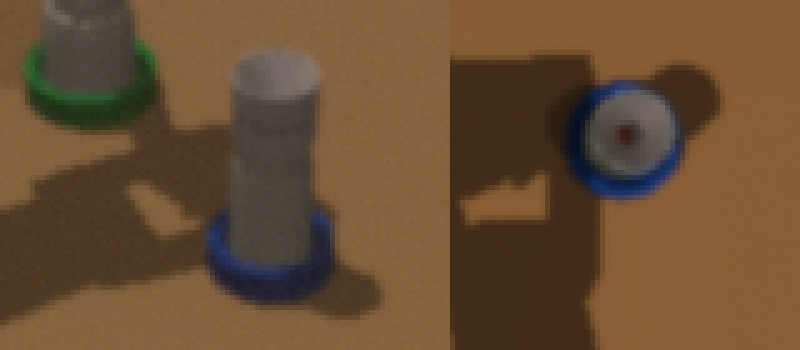

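```bash
python3 -c "
from h import *
print(job.close_job())"
```

```text
the job is handed in; nothing more can be done
None
```

The job is handed in: both bottles stand fully down in their pucks with their canisters inside, the funnel sits home on the tall bottle's neck, and the gripper is open and clear of everything.

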